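# Put the strays back with their own kind

### The job

Tidy up the worktop by putting each stray with its own kind: lay the fork flat in the wide empty bay of the cutlery tray, put the loose lemon in the fruit bowl, and stand the two loose spice jars upright on the floor of the crate, one in each free cell. Set things down rather than dropping them, do not knock the jars over, leave what is already put away in its place, and do not disturb the egg timer, the salt shaker or the bowl.

Things in the scene. Friction and masses are not known exactly. Their poses are not given: they have to be found in the camera images.
- jar_a: closed clear spice jar, 42 mm across (the same at cap and body, so it may be held anywhere), 99 mm tall, about 0.11 kg, standing loose on the worktop; origin at the centre of its underside, z up. It has a dark green screw cap. To be put in a free cell of the spice crate.
- jar_b: closed clear spice jar, 43 mm across (the same at cap and body, so it may be held anywhere), 99 mm tall, about 0.11 kg, standing loose on the worktop; origin at the centre of its underside, z up. It has a pale, whitish screw cap. To be put in a free cell of the spice crate.
- lemon: whole lemon lying on the worktop beside the spice jars, 78 mm long (its x), 55 wide (y), 56 high; origin at the middle of its underside as it lies at the start (use the point lemon_center for its middle). Best held across its y.
- lemon_center (a point): middle of that lemon, 28 mm above its origin.
- fork: plain steel table fork lying flat on the worktop, 193 mm long (along its x), 26 wide, 15 high, 0.04 kg; origin under its middle, z up. Hold it across its y near the middle (about 20 mm wide there).
- spice_crate: small pale wooden crate with slatted sides, fixed in place, 64 (its x) x 180 (its y) x 60 mm high, three square cells in a row along y, each 52 x 52 mm inside, floor 6 mm above the worktop; dividers 50 mm high, outer walls 60. Cells 58 mm apart: to place a jar hold its cap, fingers closing along the crate's x. Origin under its centre.
- cell0 (a point): centre of the floor of the cell at the crate's -y end (already holds a jar).
- cell1 (a point): centre of the floor of the middle cell (free); x and y along the crate's.
- cell2 (a point): centre of the floor of the cell at the crate's +y end (free).
- jar_c: spice jar that already stands in the crate, red cap, 46 mm across, 98 tall; origin at the centre of its underside. Stays there.
- cutlery_tray: pale wooden open cutlery tray, fixed in place, 227 (its x) x 156 (its y) x 38 mm high, walls and floor 6 mm thick; a lengthways divider 32 mm high parts it into a wide bay (-y side, 215 x 92 mm inside) and a narrow bay (+y side, 215 x 46 mm) where a teaspoon lies. Origin under its centre.
- tray_bay (a point): centre of the floor of the wide, empty bay, 6 mm above the worktop; x along the bay.
- teaspoon: teaspoon lying in the narrow bay, 130 x 26 x 11 mm; origin under its middle. Stays there.
- fruit_bowl: white bowl standing loose, 189 mm across the rim, 88 high, inside floor about 105 mm across and 11 mm above the worktop; origin at the centre of its underside. One lemon already lies in it.
- bowl_lemon: lemon that already lies in the bowl, to one side, 72 x 55 x 56 mm; origin on its skin (its underside at the start). It may shift within the bowl.
- egg_timer: white wind-up egg timer beyond the tray, a bystander, 62 mm across, 64 tall; origin at the centre of its underside.
- salt_shaker: small glass salt shaker beyond the tray, a bystander, 44 mm across, 90 tall; origin at the centre of its underside.

How it is judged:
By the outcome, as a careful person would: the job done as asked, in the order asked, and still so for the second after the job is handed in, with the robot touching nothing.
It also fails if it takes over 72 s, if anything falls off the work surface, if the arm or the gripper's body presses on something with over 40 N, if the wrist force passes 120 N, or if a joint passes its speed limit or range.

### The arm

A 6-joint arm with a two-finger parallel gripper is mounted at the origin on the work surface; the furniture and walls round the work are solid. World frame = base frame: x ahead of the robot, y to its left, z up, the work surface at z = 0. Lengths are in mm, angles in degrees, forces in N, time in s.
With the tool pointing down it reaches from about 350 to 950 mm from the base axis. Payload 17.4 kg.
Tool frame: the origin (TCP) lies midway between the tips of the shut fingers; the grasp point (between the pads) lies 19 mm behind it (manip.grip_depth is the distance from the TCP to the grasp point, in mm); z points along the fingers, y is the line along which they close (so a half turn about z gives the same grasp; the last joint's range is limited). The gripper opens to 93 mm and grips with 3 to 60 N. Pads are 15 mm wide; open, the fingers measure 128 mm over their backs; the gripper's body (75 mm by 188 mm) begins 65 mm behind the grasp point.
Start: joints at [74.439, 6.646, 82.598, -0, 90.757, -2.166], TCP at [156.389, 656.639, 218.646] pointing down, gripper open.
Joint ranges: [-162.19, 162.19], [-47.58, 125.68], [4.15, 143.07], [-65.23, 245.23], [0.69, 171.88], [-170.13, 170.13]. Speed limits (degrees/s): [108.29, 108.29, 127.2, 180, 180, 180].

### API

Orientations are given as [roll, pitch, yaw] about the fixed x, y, z axes, in that order (R = Rz(yaw) Ry(pitch) Rx(roll)).
In Python, from workcell import manip gives the robot as it stands. The module is installed in compiled form; this text tells all that it offers.
- The arm moves only by the shell command python3 -m inch 'ROWS' [OPENING]. ROWS is JSON, a list that holds one entry, the list of rows, each a list of 4 numbers: the shift along the tool's x, y, z in cm, then the turn about the tool's z in rad. A call has exactly 10 rows; each row is the pose to reach, as a shift and turn from the pose commanded when the call began, along the tool's axes at that moment; what a row does not reach only later rows make up. A row lasts 1/10 s, in which the tool goes at most 50 mm and 8.59 degrees, less where a joint would pass 70% of its speed; a pose out of reach is approached as far as the arm can. A call with a gripper value outside its range is refused whole. OPENING is the closure, from -1 (fully open) to 1 (shut), set as the call begins (- or left out, the last holds). The fingers move at their own pace and stop on an object; the grip force is fixed at half the most. Time passes only in rows, so rows that repeat a pose let the fingers close, or fill a call up. It gives the time, the measured TCP pose, the force, the opening and the grip force at its end, in the units of the state.
- manip.read_state(): the state, without advancing time (a new reading comes with each control period).
- manip.snapshot(name): name is "scene" or "side" or "wrist"; returns a dict with "pixels" (480x640x3 uint8, red, green, blue), "fx", "fy", "cx", "cy" (pixels), "extrinsics" (4x4, takes a point from world to camera coordinates). Camera axes: x right, y up, looking along -z (the intrinsics and any distortion apply to the point x, -y, -z); pixel columns grow to the right and rows downward; lengths in mm; the calibration is good to about 2 mm. A picture is of the moment at which its call begins. There is no depth.
- manip.sign_off(): hands the job in; it is judged then, once.
The state is a dict: "time": time; "joint_pos": joint angles; "joint_vel": joint speeds; "joint_efforts": joint torques, N m; "tcp_pos": TCP position; "orientation": TCP orientation; "ft_force": force on the tool from outside, world axes, zero at the start; "moment": the same for the moment, N m; "grip_width": finger opening in mm; "finger_force": force on a finger pad.
Only numpy, scipy, OpenCV 4.12 (cv2) and the standard library are available. Lean on these libraries where they do the work, as an engineer would, in place of code of your own. Each camera call takes 0.05 s, during which the arm holds its last target. There are 200 camera calls.

## Working session

There is one attempt and no reset: what is moved stays moved. The work goes in short steps, Python scripts to look and compute and a shell command to move; the robot and the scene stay as the last step left them, time stands still between calls to the robot, and variables do not carry over. Pictures are saved under pics/ and viewed, at most 10 in all, crops included, and the job is handed in when it is done.

```bash
mkdir -p pics; cat > h.py <<'E'
import numpy as np,cv2
from workcell import manip
def snap(n,f):
    s=manip.snapshot(n); cv2.imwrite(f'pics/{f}.png',s['pixels'][:,:,::-1])
    np.savez(f'pics/{f}.npz',K=[s['fx'],s['fy'],s['cx'],s['cy']],E=s['extrinsics'],p=s['pixels']); return s
def load(f): return np.load(f'pics/{f}.npz')
def ray(d,u,v):
    fx,fy,cx,cy=d['K'];E=d['E']
    r=np.array([(u-cx)/fx,-(v-cy)/fy,-1]);R=E[:3,:3]
    return -R.T@E[:3,3],R.T@r
def plane(d,u,v,z):
    o,r=ray(d,u,v);return (o+r*(z-o[2])/r[2]).round(1)
def proj(d,P):
    fx,fy,cx,cy=d['K'];c=d['E'][:3,:3]@np.array(P)+d['E'][:3,3]
    return np.array([cx+fx*c[0]/-c[2],cy+fy*c[1]/c[2]]).round(1)
E
python3 - <<'E'
from h import *
for n in ['scene','side','wrist']:
    s=snap(n,n+'0'); d=load(n+'0'); print(n,d['K'],ray(d,320,240)); print({k:v for k,v in s.items() if k not in('pixels','extrinsics')})
print(manip.read_state(),manip.grip_depth)
a=[cv2.imread(f'pics/{n}0.png') for n in ['scene','side','wrist']]
E
```

```text
scene [541.68275099 541.68275099 313.12425347 237.24273007] (array([215.42507871, 612.36902316, 852.8932791 ]), array([ 0.27651501, -0.64088981, -0.71623092]))
{'fx': 541.6827509877115, 'fy': 541.6827509877115, 'cx': 313.12425346801604, 'cy': 237.24273007141582}
side [437.26099676 437.26099676 318.73471141 240.7843872 ] (array([ 222.5311858 , -893.17429628,  432.71242112]), array([ 0.3482305 ,  0.85254475, -0.38976218]))
{'fx': 437.2609967636967, 'fy': 437.2609967636967, 'cx': 318.734711410033, 'cy': 240.7843872043555}
wrist [417.56665106 417.56665106 311.81311488 239.51633809] (array([ 87.80601089, 672.10726611, 384.15930107]), array([ 0.25021989, -0.03854041, -0.96762099]))
{'fx': 417.566651061727, 'fy': 417.566651061727, 'cx': 311.81311487760684, 'cy': 239.51633808554482}
{'time': 0.15, 'joint_pos': array([ 7.44396825e+01,  6.66706991e+00,  8.26268951e+01,  1.77391139e-03,
        9.07551208e+01, -2.16551504e+00]), 'joint_vel': array([ 0.06831571, -0.17402935, -0.20060701,  0.01015764, -0.0544737 ,
       -0.05233162]), 'joint_efforts': array([ 2.76194733e-04, -7.21762633e+01, -6.22951055e+01,  7.80916284e-02,
        2.26022035e-02, -5.41805389e-05]), 'tcp_pos': array([156.3266259 , 656.49444929, 218.08412595]), 'orientation': array([-1.79951016e+02, -3.62728504e-03,  1.66605219e+02]), 'ft_force': array([1.6642925 , 0.08692726, 0.01817524]), 'moment': array([ 0.00653903, -0.02233564,  0.00550364]), 'finger_force': 0.0, 'grip_width': 93.17634669744804} 18.8
```

View pics/scene0.png

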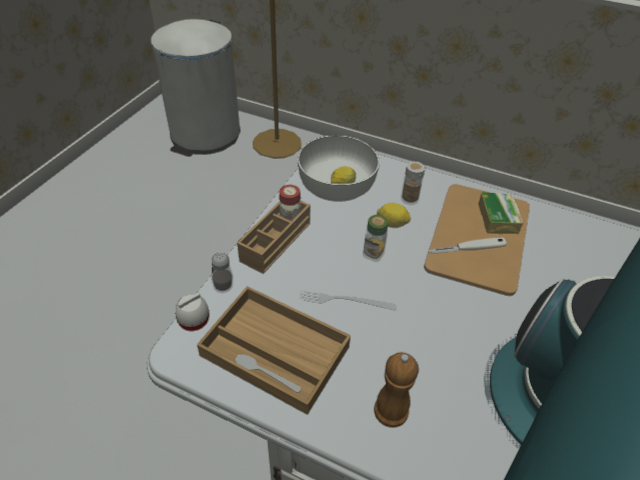

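View pics/side0.png

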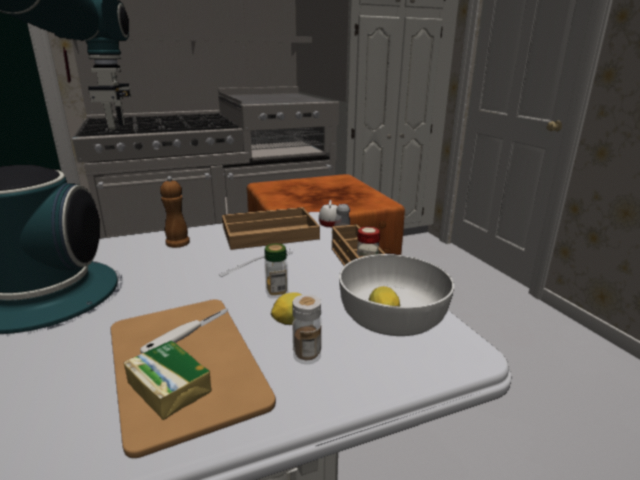

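The scene view shows the tray (275,345), fork (347,300), crate (275,235), green-cap jar (376,237), lemon (394,215), pale-cap jar (413,182), bowl (338,167) and pepper mill (397,390). The side view shows the same things from the far side.

```bash
python3 - <<'E'
from h import *
d=load('scene0');p=d['p'][125:415,190:440]
b=cv2.resize(p[:,:,::-1],None,fx=2.06,fy=2.06,interpolation=cv2.INTER_CUBIC)
b=cv2.resize(p[:,:,::-1],(500,580),interpolation=cv2.INTER_CUBIC)
cv2.imwrite('pics/crop.png',b)
for n in ['scene0','side0']:
    d=load(n);h=cv2.cvtColor(d['p'],cv2.COLOR_RGB2HSV)
    for nm,lo,hi in [('yel',(22,150,80),(34,255,255)),('green',(45,60,15),(80,255,140)),('red',(172,120,60),(180,255,255))]:
        m=cv2.inRange(h,lo,hi);k,l,st,c=cv2.connectedComponentsWithStats(m)
        for i in range(1,k):
            if st[i,4]>60:
                pts=np.argwhere(l==i)[:,::-1].astype(np.float32)
                print(n,nm,st[i],c[i].round(1),np.round(cv2.minAreaRect(pts)[1:],1) if 0 else cv2.minAreaRect(pts)[1:], plane(d,*c[i],28))
E
```

```text
scene0 yel [332 167  23  16 213] [340.9 173.9] ((12.143143653869629, 23.21111488342285), 55.304847717285156) [ 582.8 -350.7   28. ]
scene0 yel [378 203  32  17 337] [394.5 211.2] ((31.997243881225586, 15.185133934020996), 12.528807640075684) [ 421.8 -282.6   28. ]
scene0 green [482 192  28  31 437] [495.1 208.2] ((37.860260009765625, 16.796680450439453), 61.69924545288086) [ 219.6 -395.4   28. ]
side0 yel [371 287  28  18 350] [384.8 296.2] ((28.04460906982422, 15.493175506591797), 11.309932708740234) [ 595.7 -294.3   28. ]
side0 yel [272 294  27  24 398] [283.5 306.3] ((19.621606826782227, 28.587770462036133), 17.650123596191406) [ 413.  -260.2   28. ]
side0 green [ 6 37 18 20 83] [13.2 46.8] ((17.200000762939453, 15.399999618530273), 36.869895935058594) [ 7.76110e+03 -4.09152e+04  2.80000e+01]
side0 green [265 248  21  14 186] [275.3 255.4] ((20.696773529052734, 12.139453887939453), 5.7105937004089355) [460.4 -52.9  28. ]
side0 green [ 145  341   63   40 1045] [176.3 360.8] ((61.88670349121094, 25.235355377197266), 32.7352294921875) [ 225.3 -345.2   28. ]
side0 green [140 365  23  20 162] [150.9 373.9] ((26.217742919921875, 7.660140514373779), 43.15238952636719) [ 190.2 -361.6   28. ]
```

View pics/crop.png

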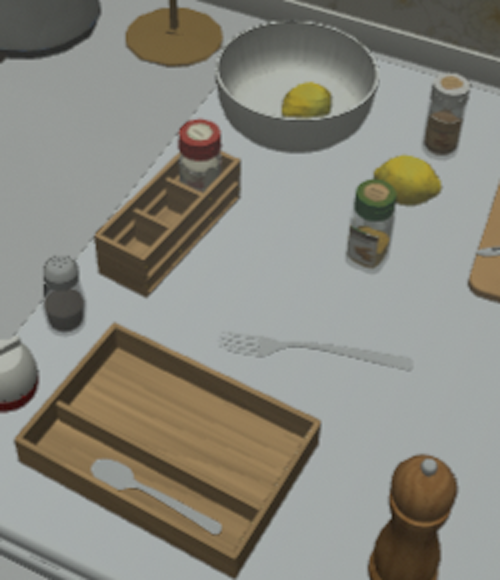

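The crop shows tray corners at crop (117,325), (320,427), (237,573), (18,440). The fork runs (220,342) to (412,364). Cap tops are at (376,195) green, (451,86) pale and (200,134) red, and the crate's top corners are near (97,236), (147,262), (241,158).

```bash
python3 - <<'E'
from h import *
d=load('scene0');e=load('side0')
P=lambda x,y,z: plane(d,190+x/2,125+y/2,z)
T=np.array([P(*q,38) for q in [(117,325),(320,427),(237,573),(18,440)]]);print('tray',T,T.mean(0),[np.linalg.norm(T[i]-T[i-1]) for i in range(4)])
C=np.array([P(*q,60) for q in [(97,236),(147,262),(241,158)]]);print('crate',C,np.linalg.norm(C[0]-C[1]),np.linalg.norm(C[1]-C[2]),(C[0]+C[2])/2)
# fork: bright contour via local-contrast
f=np.array([P(220,342,5),P(412,364,3)]);print('fork',f,np.linalg.norm(f[0]-f[1]),f.mean(0))
for n,q,z in [('a',(376,195),99),('b',(452,85),99),('c',(200,133),98)]:
    c=P(*q,z);print(n,c,'side px',proj(e,c))
print('bowl',[P(217,75,88),P(377,75,88),P(297,22,88),P(297,128,88)])
# lemon by triangulation
def tri(a,b):
    o1,r1=ray(d,*a);o2,r2=ray(e,*b);s=np.linalg.lstsq(np.c_[r1,-r2],o2-o1,rcond=None)[0];return (o1+r1*s[0]),(o2+r2*s[1])
print('lem',tri((393.8,214),(287,307)),'bl',tri((343,177),(384.8,298)))
# lemon principal axis in the scene, mask loosened, corners to z=28
h=cv2.cvtColor(d['p'],cv2.COLOR_RGB2HSV);m=cv2.inRange(h,(20,90,60),(36,255,255));m[:,:370]=0;m[:195]=0;m[232:]=0;m[:,415:]=0
pts=np.argwhere(m)[:,::-1];print(len(pts),pts.min(0),pts.max(0))
W=np.array([plane(d,*q,28) for q in pts])[:,:2];print('lemon pl',W.mean(0));w,V=np.linalg.eigh(np.cov(W.T));print(np.sqrt(w)*4,V)
E
```

```text
tray [[599.6  60.6  38. ]
 [378.5  81.8  38. ]
 [384.7 239.3  38. ]
 [611.8 211.5  38. ]] [493.65 148.3   38.  ] [np.float64(151.3923710099026), np.float64(222.11404728202135), np.float64(157.62198450723807), np.float64(228.79521411078508)]
crate [[ 665.8  -15.8   60. ]
 [ 603.1   -7.1   60. ]
 [ 586.4 -187.4   60. ]] 63.300710896481974 181.07175373315408 [ 626.1 -101.6   60. ]
fork [[512.9  11.9   5. ]
 [332.8 -48.4   3. ]] 189.93709484984754 [422.85 -18.25   4.  ]
a [ 422.7 -158.9   99. ] side px [271.1 246.5]
b [ 409.2 -364.8   99. ] side px [301.3 300.2]
c [ 624.9 -165.3   98. ] side px [367.8 233.6]
bowl [array([ 659.3, -274.7,   88. ]), array([ 495.2, -357.7,   88. ]), array([ 619.3, -412. ,   88. ]), array([ 540. , -230.3,   88. ])]
lem (array([ 419.26603294, -269.28113732,   31.63294554]), array([ 416.68670685, -269.05052062,   30.74516915])) bl (array([ 567.56919526, -326.07749358,   41.70800946]), array([ 575.30440321, -327.49273826,   46.70321778]))
572 [372 203] [409 226]
lemon pl [ 421.08636364 -271.36573427]
[74.48551808 79.48953329] [[-0.99692428 -0.0783708 ]
 [-0.0783708   0.99692428]]
```

```bash
cat > go.py <<'E'
import sys
from h import *
from scipy.spatial.transform import Rotation as Ro
# usage: go.py x y z yaw  -> shift in tool axes (cm) and turn (rad)
x,y,z,yaw=map(float,sys.argv[1:5]);s=manip.read_state()
R=Ro.from_euler('xyz',s['orientation'],degrees=True).as_matrix()
d=R.T@(np.array([x,y,z])-s['tcp_pos'])/10
t=-(yaw-s['orientation'][2]); t=(t+90)%180-90
print('shift',d.round(2),'turn',round(np.radians(t),3),'dist',round(np.linalg.norm(d),1),'t',s['time'],s['joint_pos'].round(0))
E
python3 go.py 423 -18 200 18.5; python3 -c "
from h import *
d=load('scene0');print(plane(d,393,412,0),plane(d,402,357,150))"
```

```text
shift [-41.57 -59.44   1.86] turn -0.557 dist 72.6 t 0.15 [74.  7. 83.  0. 91. -2.]
[264.5 160.4   0. ] [273.2 150.7 150. ]
```

```bash
python3 -m inch '[[[-1.5,-2,0,-0.05],[-4.3,-6,0,-0.1],[-7.1,-10,0,-0.2],[-9.9,-14,0.2,-0.3],[-12.7,-18.2,0.4,-0.4],[-15.5,-22.2,0.6,-0.5],[-18.3,-26.2,0.8,-0.557],[-21,-30,1,-0.557],[-23.8,-34,1,-0.557],[-26.6,-38,1,-0.557]]]' -1; python3 go.py 423 -18 200 18.5
```

```text
time: 1.15
tcp_pos: [327.1, 223.6, 208.6]
orientation: [180.0, 0.0, -161.4]
ft_force: [0.9, -0.4, -0.5]
grip_width: 92.7
finger_force: 0.0
shift [ -1.4  -25.95   0.86] turn 0.001 dist 26.0 t 1.15 [ 31. -30. 115.  -0.  95. -78.]
```

```bash
python3 -m inch '[[[-0.2,-4.5,0.1,0],[-0.5,-9,0.2,0],[-0.7,-13.5,0.4,0],[-1,-18,0.6,0],[-1.2,-22.5,0.8,0],[-1.4,-25.5,0.9,0],[-1.4,-26,0.9,0],[-1.4,-26,0.9,0],[-1.4,-26,0.9,0],[-1.4,-26,0.9,0]]]' 0.1; python3 - <<'E'
from h import *
snap('wrist','wf');snap('scene','s1');d=load('wf')
print(proj(d,(512.9,11.9,5)),proj(d,(332.8,-48.4,3)),manip.read_state()['tcp_pos'],manip.read_state()['grip_width'],manip.read_state()['orientation'])
E
```

```text
time: 2.15
tcp_pos: [422.8, -15.7, 199.8]
orientation: [-180.0, 0.0, -161.4]
ft_force: [-0.1, -0.0, -0.4]
grip_width: 41.6
finger_force: 0.0
[308.6 312.6] [308.6  99.2] [422.83164857 -15.87338834 199.80505621] 41.76650886403327 [-1.79993156e+02  2.36011955e-02 -1.61395254e+02]
```

View pics/wf.png

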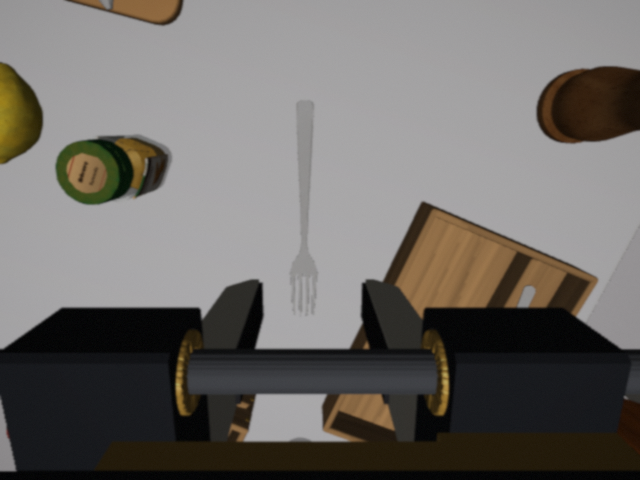

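The wrist view shows the fork from (305,100) to (303,314), the green cap top at (90,172), and tray corners at (428,205) and (597,278).

```bash
python3 - <<'E'
from h import *
d=load('wf')
a,b=plane(d,305,100,3),plane(d,303,314,5);print(a,b,np.linalg.norm(a-b),(a+b)/2,np.degrees(np.arctan2(*(b-a)[1::-1])))
print('jarA',plane(d,90,172,99),'tray B, C',plane(d,428,205,38),plane(d,597,278,38))
E
python3 go.py 422 -20 3 18.1
```

```text
[334.3 -51.    3. ] [515.9   7.4   5. ] 190.76980893212632 [425.1 -21.8   4. ] 17.82705885308328
jarA [ 424.7 -163.1   99. ] tray B, C [380.5  67.8  38. ] [392.5 225.   38. ]
shift [ 0.22 -0.36 19.68] turn 0.009 dist 19.7 t 2.25 [  -6.  -26.  113.    0.   93. -114.]
```

```bash
python3 - <<'E'
from h import *
w=load('wf')['p'][190:340,330:630,::-1];s=load('scene0')['p'][280:410,190:360,::-1]
w=cv2.resize(w,(600,300),interpolation=cv2.INTER_CUBIC);s=cv2.resize(s,(392,300),interpolation=cv2.INTER_CUBIC)
o=np.zeros((600,600,3),np.uint8);o[:300]=w;o[300:,:392]=s;cv2.imwrite('pics/tr.png',o)
E
```

```text
(no output)
```

View pics/tr.png

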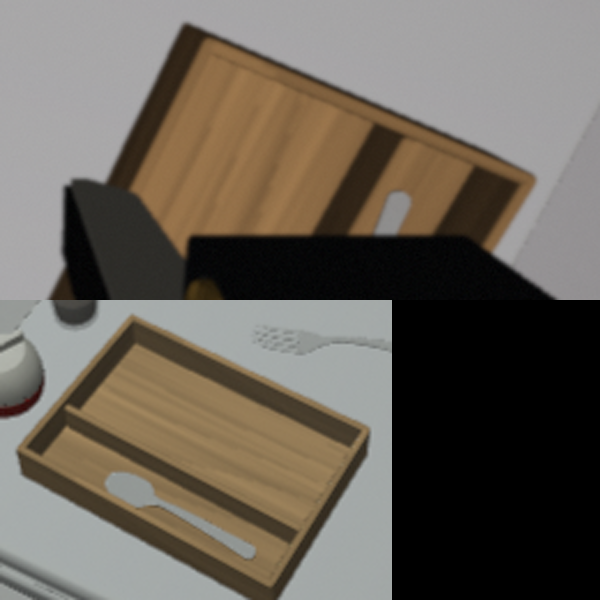

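```bash
python3 -m inch '[[[0.1,-0.1,2,0],[0.2,-0.2,5,0.009],[0.2,-0.4,8.5,0.009],[0.2,-0.4,12,0.009],[0.2,-0.4,15,0.009],[0.2,-0.4,17,0.009],[0.2,-0.4,18.5,0.009],[0.2,-0.4,19.2,0.009],[0.2,-0.4,19.6,0.009],[0.2,-0.4,19.6,0.009]]]'
```

```text
time: 3.25
tcp_pos: [422.5, -21.0, 3.9]
orientation: [-180.0, 0.0, -162.0]
ft_force: [-0.7, 0.5, 0.4]
grip_width: 41.9
finger_force: 0.0
```

In the enlarged view the tray's top corner B is at wrist (433,211), and its base corner at (423,202). In the scene image the top corners are A(248,288), B(350,336.5), C(310,404.5), D(198.7,346).

```bash
python3 - <<'E'
from h import *
d=load('wf');s=load('scene0')
print(plane(d,423,202,0),plane(d,433,211,38),plane(d,597.5,279,38))
T=np.array([plane(s,*q,38) for q in [(248.1,288.2),(350,336.5),(310,404.5),(198.7,346)]]);print(T,T.mean(0),[np.linalg.norm(T[i]-T[i-1]) for i in range(4)])
E
python3 go.py 422.5 -21 2.5 18.1
```

```text
[382.3  74.9   0. ] [383.7  73.5  38. ] [393.1 225.9  38. ]
[[599.4  62.5  38. ]
 [380.2  77.9  38. ]
 [387.8 227.4  38. ]
 [611.1 213.5  38. ]] [494.625 145.325  38.   ] [np.float64(151.45259984562827), np.float64(219.740301264925), np.float64(149.6930526110013), np.float64(223.73220599636522)]
shift [-0.   -0.01  0.14] turn -0.001 dist 0.1 t 3.25 [  -6.  -18.  126.   -0.   72. -114.]
```

```bash
python3 -m inch '[[[0,0,0,0],[0,0,0,0],[0,0,0,0],[0,0,0,0],[0,0,0,0],[0,0,-0.3,0],[0,0,-1.5,0],[0,0,-4,0],[0,0,-7,0],[0,0,-9,0]]]' 1; python3 -c "
from h import *
snap('side','sd1')"
```

```text
time: 4.25
tcp_pos: [422.7, -21.2, 96.6]
orientation: [-180.0, 0.1, -162.0]
ft_force: [0.3, -0.0, 0.7]
grip_width: 16.8
finger_force: 25.4
```

```bash
python3 go.py 493 118 110 -3.8
```

```text
shift [-10.89  11.11  -1.03] turn 0.381 dist 15.6 t 4.3 [  -6.  -24.  121.    0.   83. -114.]
```

```bash
python3 -m inch '[[[-1,1,-0.5,0.03],[-3,3,-1,0.1],[-5,5.2,-1,0.2],[-7.3,7.5,-1,0.29],[-9.4,9.7,-1,0.35],[-10.5,10.8,-1,0.38],[-10.9,11.1,-1,0.381],[-10.9,11.1,-1,0.381],[-10.9,11.1,-1,0.381],[-10.9,11.1,-1,0.381]]]'; python3 - <<'E'
from h import *
snap('wrist','wt');snap('scene','s2')
a=load('wt')['p'][:,:,::-1];b=load('s2')['p'][220:420,170:410,::-1]
o=np.zeros((600,800,3),np.uint8);o[:360,:480]=cv2.resize(a,(480,360),interpolation=cv2.INTER_AREA);o[200:600,320:800]=0;o[:300,:400]=cv2.resize(a,(400,300),interpolation=cv2.INTER_AREA);o[300:,:360]=cv2.resize(b,(360,300))
cv2.imwrite('pics/wt2.png',o)
print(manip.read_state()['tcp_pos'])
E
```

```text
time: 5.3
tcp_pos: [491.5, 117.4, 103.8]
orientation: [-180.0, 0.0, 176.2]
ft_force: [0.2, 0.1, -0.2]
grip_width: 16.9
finger_force: 25.4
[491.56684898 117.50785337 103.84267871]
```

View pics/wt2.png

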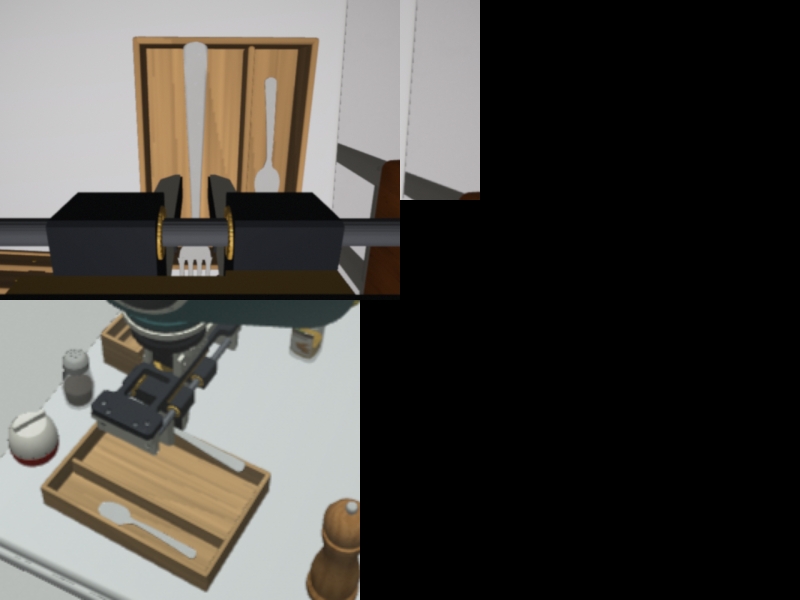

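The wrist view (shown at 1/1.6 scale) has the handle end at (196,43), the tray's outer top corners at (134,38) and (318,38), and the divider at (252,46). The fork is held square to the tray, over the wide bay.

```bash
python3 - <<'E'
from h import *
d=load('wt');k=1.6
e=plane(d,196*k,42*k,103);B=plane(d,134*k,38*k,38);C=plane(d,318*k,38*k,38);t=plane(d,195*k,274*k,105)
print('end',e,'tips',t,'B',B,'C',C,np.linalg.norm(B-C),'div',plane(d,252*k,46*k,32))
yaw=np.arctan2(-(C-B)[0],(C-B)[1]);print(np.degrees(yaw))
R=np.array([[np.cos(yaw),-np.sin(yaw)],[np.sin(yaw),np.cos(yaw)]])
print('end in tray frame from bay centre',R.T@(e-B)[:2]-[113.5,52])
E
python3 go.py 493 118 11 -3.8
```

```text
end [398.3 123.9 103. ] tips [559.5 112.5 105. ] B [382.9  74.   38. ] C [393.  225.8  38. ] 152.13563027772292 div [394.9 172.5  32. ]
-3.8065593195532097
end in tray frame from bay centre [-101.44674202   -1.18770846]
shift [-0.14  0.06  9.28] turn -0.001 dist 9.3 t 5.4 [ 11. -12. 111.  -0.  81. -76.]
```

```bash
python3 go.py 496 118.5 10.2 -3.8; python3 -m inch '[[[-0.1,0.1,0.5,0],[-0.3,0.1,2,0],[-0.45,0.1,4,0],[-0.45,0.1,6,0],[-0.45,0.1,7.5,0],[-0.45,0.1,8.5,0],[-0.45,0.1,9,0],[-0.45,0.1,9.3,0],[-0.45,0.1,9.3,0],[-0.45,0.1,9.3,0]]]'
```

```text
shift [-0.43  0.13  9.36] turn -0.001 dist 9.4 t 5.4 [ 11. -12. 111.  -0.  81. -76.]
time: 6.4
tcp_pos: [496.6, 118.9, 11.3]
orientation: [180.0, 0.0, 176.2]
ft_force: [0.7, -0.7, -0.5]
grip_width: 17.3
finger_force: 25.4
```

```bash
python3 -m inch '[[[0,0,0.05,0],[0,0,0.1,0],[0,0,0.13,0],[0,0,0.13,0],[0,0,0.13,0],[0,0,0.13,0],[0,0,0.13,0],[0,0,0.13,0],[0,0,0.13,0],[0,0,0.13,0]]]'; python3 -m inch '[[[0,0,0,0],[0,0,0,0],[0,0,0,0],[0,0,0,0],[0,0,-0.3,0],[0,0,-1.5,0],[0,0,-4,0],[0,0,-8,0],[0,0,-12.5,0],[0,0,-17,0]]]' 0.3; python3 - <<'E'
from h import *
snap('wrist','wt3');snap('scene','s3')
E
python3 go.py 420 -271 200 0
```

```text
time: 7.4
tcp_pos: [496.5, 118.8, 9.7]
orientation: [180.0, 0.0, 176.2]
ft_force: [-1.0, 0.3, 6.0]
grip_width: 17.2
finger_force: 27.0
time: 8.4
tcp_pos: [495.8, 118.7, 182.1]
orientation: [180.0, 0.0, 176.2]
ft_force: [-0.4, 0.4, 0.2]
grip_width: 32.4
finger_force: 0.0
shift [  5.18 -39.45  -1.44] turn -0.067 dist 39.8 t 8.5 [ 11. -14. 105.   0.  88. -76.]
```

```bash
python3 - <<'E'
from h import *
for n in ['s3','sd1','wt3']:
    d=load(n);h=cv2.cvtColor(d['p'],cv2.COLOR_RGB2HSV);m=cv2.inRange(h,(20,90,50),(36,255,255))
    k,l,st,c=cv2.connectedComponentsWithStats(m)
    print(n,[(st[i],c[i].round(1)) for i in range(1,k) if st[i,4]>150])
a=load('wt3')['p'][:,:,::-1];b=load('s3')['p'][120:360,170:440,::-1]
o=np.zeros((600,800,3),np.uint8);o[:,:675]=cv2.resize(b,(675,600),interpolation=cv2.INTER_CUBIC);
cv2.imwrite('pics/s3z.png',o)
E
```

```text
s3 [(array([479, 191,  44,  43, 559], dtype=int32), array([496.7, 221.5])), (array([377, 203,  33,  24, 537], dtype=int32), array([394.2, 214.1]))]
sd1 [(array([370, 286,  30,  20, 420], dtype=int32), array([384.7, 296.2])), (array([272, 292,  29,  32, 561], dtype=int32), array([284.2, 307.7])), (array([ 125,  343,   86,   76, 1613], dtype=int32), array([172.1, 392.3]))]
wt3 [(array([203, 353,  13,  63, 364], dtype=int32), array([207.7, 383.7])), (array([401, 354,  21,  61, 474], dtype=int32), array([414.8, 385.6]))]
```

View pics/s3z.png

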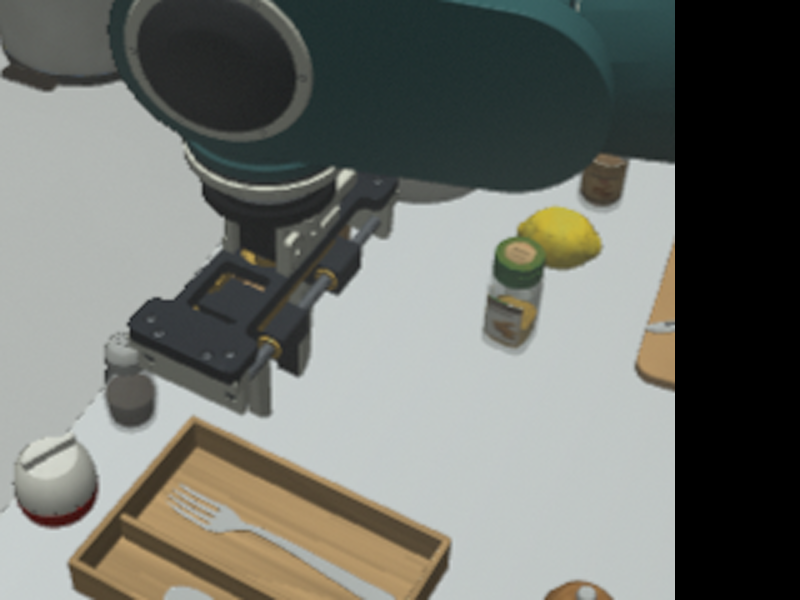

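The fork lies fully in the wide bay, clear of the walls. Next is the lemon.

```bash
python3 -m inch '[[[0.3,-2,-1,0],[0.9,-6,-2,-0.02],[1.5,-10.5,-3,-0.04],[2.1,-15,-4,-0.06],[2.7,-19.5,-4.7,-0.067],[3.3,-24,-4.7,-0.067],[3.9,-28.5,-4.7,-0.067],[4.6,-33,-4.7,-0.067],[5.2,-37.5,-4.7,-0.067],[5.2,-39.5,-4.7,-0.067]]]' -1;python3 -m inch '[[[0,0,0,0],[0,0,0,0],[0,0,0,0],[0,0,0,0],[0,0,0,0],[0,0,0,0],[0,0,0,0],[0,0,0,0],[0,0,0,0],[0,0,0,0]]]'; python3 - <<'E'
from h import *
snap('wrist','wl');d=load('wl')
h=cv2.cvtColor(d['p'],cv2.COLOR_RGB2HSV);m=cv2.inRange(h,(18,100,40),(36,255,255))
k,l,st,c=cv2.connectedComponentsWithStats(m)
for i in range(1,k):
    if st[i,4]>500:
        pts=np.argwhere(l==i)[:,::-1].astype(np.float32);e=cv2.fitEllipse(cv2.convexHull(pts));print(st[i],c[i].round(1),e,plane(d,*e[0],28))
E
```

```text
time: 9.5
tcp_pos: [416.7, -274.7, 226.8]
orientation: [-180.0, 0.0, 179.9]
ft_force: [0.5, 0.4, 0.1]
grip_width: 93.2
finger_force: 0.0
time: 10.5
tcp_pos: [418.0, -271.9, 226.3]
orientation: [180.0, -0.0, -180.0]
ft_force: [0.5, 0.1, -0.3]
grip_width: 93.3
finger_force: 0.0
[ 282  174   61   85 3732] [311.6 215.7] ((311.6087951660156, 216.17266845703125), (59.13616943359375, 81.73640441894531), 174.99520874023438) [ 420.9 -272.    28. ]
[413 200  39  41 602] [429.1 212.9] ((426.9519958496094, 219.58071899414062), (41.44335174560547, 58.365989685058594), 89.0037612915039) [ 424.  -169.1   28. ]
[ 565  336   40   80 1358] [588.5 380.9] ((580.23388671875, 377.01165771484375), (46.795833587646484, 82.22360229492188), 171.10345458984375) [582.6  -6.5  28. ]
[ 20 339  36  77 929] [ 31.9 381.9] ((39.82670211791992, 379.1629638671875), (39.687278747558594, 79.51342010498047), 3.799503803253174) [ 584.7 -540.    28. ]
```

View pics/wl.png

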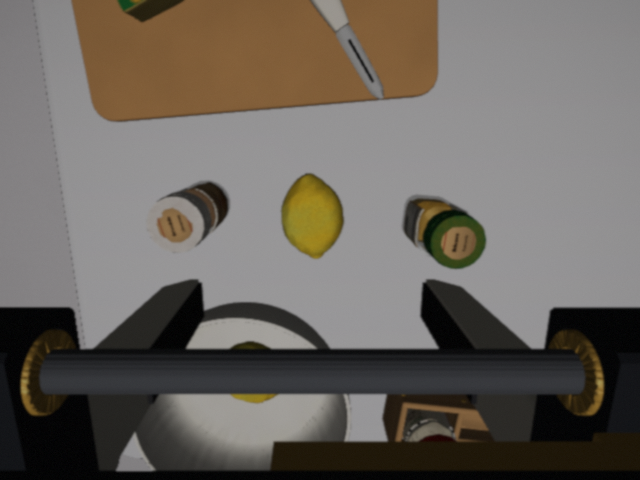

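The wrist view shows the lemon at (312,216) with its long axis near the image vertical, the pale cap at (175,226), the green cap at (460,241), and the bowl with its lemon at about (252,372).

```bash
python3 - <<'E'
from h import *
d=load('wl')
print('bowl lemon',plane(d,252,372,40),plane(d,252,345,40),plane(d,252,402,40))
print('caps a,b',plane(d,460,241,99),plane(d,175,226,99),'tips',plane(d,308,175,28),plane(d,317,258,28))
print('red',plane(d,432,437,98))
def circ(pts):
    P=np.array([plane(d,*q,88)[:2] for q in pts]);A=np.c_[2*P,np.ones(len(P))];s=np.linalg.lstsq(A,(P**2).sum(1),rcond=None)[0];print('bowl',s[:2],2*np.sqrt(s[2]+s[:2]@s[:2]))
circ([(347,410),(137,432),(225,320),(330,345),(300,325),(349,425)])
E
python3 go.py 421 -272 21 5.5
```

```text
bowl lemon [ 569.3 -328.6   40. ] [ 540.9 -327.6   40. ] [ 602.1 -329.7   40. ]
caps a,b [ 425.  -164.1   99. ] [ 413.8 -370.4   99. ] tips [ 384.5 -275.1   28. ] [ 459.7 -267.    28. ]
red [ 593.8 -171.9   98. ]
bowl [ 577.42072239 -329.91223067] 182.62129344527355
shift [-3.000e-01 -1.000e-02  2.054e+01] turn -0.096 dist 20.5 t 10.55 [ -36.  -16.  103.    0.   93. -126.]
```

```bash
python3 -m inch '[[[0,0,1.5,-0.05],[-0.1,0,4.5,-0.096],[-0.3,0,8.5,-0.096],[-0.3,0,12,-0.096],[-0.3,0,15,-0.096],[-0.3,0,17.5,-0.096],[-0.3,0,19,-0.096],[-0.3,0,20,-0.096],[-0.3,0,20.4,-0.096],[-0.3,0,20.5,-0.096]]]'; python3 -m inch '[[[0,0,0.1,0],[0,0,0.1,0],[0,0,0.1,0],[0,0,0.1,0],[0,0,0.1,0],[0,0,0.1,0],[0,0,0.1,0],[0,0,0.1,0],[0,0,0.1,0],[0,0,0.1,0]]]' 1
```

```text
time: 11.55
tcp_pos: [421.3, -272.1, 21.8]
orientation: [-180.0, 0.0, -174.5]
ft_force: [-0.1, 0.6, 0.0]
grip_width: 93.0
finger_force: 0.0
time: 12.55
tcp_pos: [421.1, -272.0, 20.5]
orientation: [-180.0, 0.0, -174.5]
ft_force: [-0.5, -0.4, 2.4]
grip_width: 53.3
finger_force: 30.0
```

```bash
python3 -m inch '[[[0,0,-0.5,0],[0,0,-2,0],[0,0,-5,0],[0,0,-8.5,0],[0,0,-12,0],[0,0,-15.5,0],[0,0,-19,0],[0,0,-21.5,0],[0,0,-23,0],[0,0,-23,0]]]'; python3 - <<'E'
from h import *
d=load('scene0');print('lamp floor',plane(d,277,145,-750),plane(d,277,145,0))
w=load('wl');s=load('side0')
print('scene L/R',plane(d,331.5,172,40),plane(d,356,172,40),'side',plane(s,370,296,40),plane(s,400.5,296,40),'wrist y',plane(w,228,375,40),plane(w,278,375,40))
E
python3 go.py 630 -325 270 0
```

```text
time: 13.55
tcp_pos: [421.3, -272.1, 252.6]
orientation: [-179.9, 0.1, -174.5]
ft_force: [1.0, -0.5, -0.3]
grip_width: 53.2
finger_force: 30.0
lamp floor [ 1304.2 -1324.6  -750. ] [ 794.7 -418.3    0. ]
scene L/R [ 600.3 -333.    40. ] [ 547.9 -359.4   40. ] side [ 560.5 -302.    40. ] [ 610.9 -321.7   40. ] wrist y [ 572.5 -351.5   40. ] [ 572.5 -303.9   40. ]
shift [-20.27  -7.28  -1.68] turn 0.096 dist 21.6 t 13.55 [ -36.  -16.  101.    0.   95. -131.]
```

```bash
python3 -m inch '[[[-1,-0.4,-0.2,0.02],[-4,-1.4,-0.5,0.05],[-8,-2.9,-1,0.096],[-12,-4.3,-1.7,0.096],[-16,-5.8,-1.7,0.096],[-19,-6.8,-1.7,0.096],[-20.3,-7.3,-1.7,0.096],[-20.3,-7.3,-1.7,0.096],[-20.3,-7.3,-1.7,0.096],[-20.3,-7.3,-1.7,0.096]]]'; python3 - <<'E'
from h import *
snap('wrist','wb');d=load('wb')
h=cv2.cvtColor(d['p'],cv2.COLOR_RGB2HSV);m=cv2.inRange(h,(18,100,40),(36,255,255))
k,l,st,c=cv2.connectedComponentsWithStats(m)
for i in range(1,k):
    if st[i,4]>300:
        pts=np.argwhere(l==i)[:,::-1].astype(np.float32);e=cv2.fitEllipse(cv2.convexHull(pts));print(st[i],e,plane(d,*e[0],40))
E
```

```text
time: 14.55
tcp_pos: [629.5, -324.9, 266.9]
orientation: [180.0, -0.0, 180.0]
ft_force: [0.2, -1.0, -1.1]
grip_width: 53.2
finger_force: 30.0
[ 272  112   70   62 3299] ((306.6055603027344, 142.53713989257812), (57.651973724365234, 74.30414581298828), 118.64586639404297) [ 569.2 -329.4   40. ]
[  243   217   137   133 14477] ((310.952880859375, 309.0447082519531), (134.42872619628906, 178.30747985839844), 1.0603551864624023) [ 734.1 -325.5   40. ]
[ 449  331   35   85 1461] ((465.79937744140625, 373.148681640625), (34.08625030517578, 88.42330932617188), 171.97390747070312) [ 807.8 -161.2   40. ]
[ 140  332   34   84 1292] ((157.21559143066406, 373.128173828125), (32.55173873901367, 87.97492218017578), 7.853508472442627) [ 807.3 -488.5   40. ]
```

View pics/wb.png

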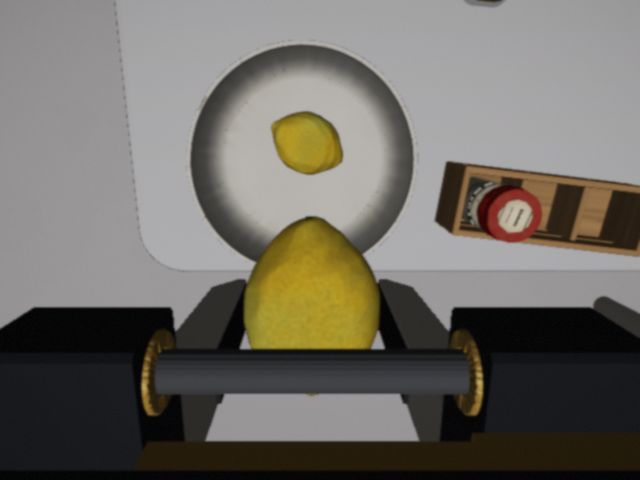

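The wrist view shows the bowl rim spanning u 190–418, v 41–272. Its lemon is at (307,142), long axis tilted from (272,125) to (342,160). The crate is at right with corner (449,163), and the red cap is at (517,215).

```bash
python3 - <<'E'
from h import *
d=load('wb')
def circ(pts,z):
    P=np.array([plane(d,*q,z)[:2] for q in pts]);A=np.c_[2*P,np.ones(len(P))];s=np.linalg.lstsq(A,(P**2).sum(1),rcond=None)[0];print('bowl',s[:2],2*np.sqrt(s[2]+s[:2]@s[:2]))
circ([(190,155),(418,160),(303,41),(225,75),(383,76),(405,215),(205,210)],88)
for q in [(310,174),(290,171),(335,168),(272,125),(342,160),(310,112)]: print(q,plane(d,*q,36))
print('held lemon front tip',plane(d,312,217,275))
print('crate corner',plane(d,449,163,60),'red',plane(d,517,215,98))
E
```

```text
bowl [ 586.22266616 -330.43734872] 185.34168874572669
(310, 174) [ 598.3 -326.4   36. ]
(290, 171) [ 595.4 -345.2   36. ]
(335, 168) [ 592.7 -302.8   36. ]
(272, 125) [ 553.6 -361.2   36. ]
(342, 160) [ 585.2 -296.4   36. ]
(310, 112) [ 542.2 -326.3   36. ]
held lemon front tip [ 591.2 -325.1  275. ]
crate corner [ 586.3 -203.7   60. ] red [ 625.4 -157.    98. ]
```

```bash
python3 go.py 625 -333 75 0; python3 -m inch '[[[0.2,-0.3,1.5,0],[0.4,-0.8,5,0],[0.45,-0.8,8.5,0],[0.45,-0.8,12,0],[0.45,-0.8,14.5,0],[0.45,-0.8,16.5,0],[0.45,-0.8,18,0],[0.45,-0.8,18.8,0],[0.45,-0.8,19.2,0],[0.45,-0.8,19.2,0]]]'; python3 -m inch '[[[0,0,0.3,0],[0,0,0.6,0],[0,0,0.9,0],[0,0,1.2,0],[0,0,1.5,0],[0,0,1.8,0],[0,0,2.1,0],[0,0,2.4,0],[0,0,2.7,0],[0,0,2.7,0]]]'
```

```text
shift [ 0.44 -0.81 19.23] turn -0.0 dist 19.3 t 14.6 [ -29.   10.   74.   -0.   96. -119.]
time: 15.6
tcp_pos: [625.6, -333.1, 75.5]
orientation: [-180.0, 0.0, -180.0]
ft_force: [0.6, -0.1, -1.1]
grip_width: 53.3
finger_force: 30.0
time: 16.6
tcp_pos: [628.2, -334.8, 53.5]
orientation: [-179.7, 0.4, -180.0]
ft_force: [0.7, -1.8, 29.8]
grip_width: 52.5
finger_force: 29.7
```

```bash
python3 -m inch '[[[0,0,-0.5,0],[0,0,-1,0],[0,0,-1.5,0],[0,0,-3,0],[0,0,-5,0],[0,0,-7,0],[0,0,-8,0],[0,0,-8,0],[0,0,-8,0],[0,0,-8,0]]]'; python3 - <<'E'
from h import *
snap('wrist','wc');snap('side','sd2');snap('scene','s4')
a=load('wc')['p'][:,:,::-1];b=load('sd2')['p'][200:380,230:500,::-1];c=load('s4')['p'][100:280,230:500,::-1]
o=np.zeros((600,800,3),np.uint8);o[:300,:400]=cv2.resize(a,(400,300),interpolation=cv2.INTER_AREA);o[:266,400:]=cv2.resize(b,(400,266));o[300:566,:400]=cv2.resize(c,(400,266))
cv2.imwrite('pics/wc2.png',o);print(manip.read_state()['tcp_pos'],manip.read_state()['ft_force'])
E
```

```text
time: 17.6
tcp_pos: [625.2, -332.8, 127.1]
orientation: [180.0, -0.1, -180.0]
ft_force: [0.5, -0.2, -1.2]
grip_width: 52.3
finger_force: 29.4
[ 625.36158815 -332.89179981  127.45690436] [ 1.34700141  0.28331466 -0.89833158]
```

View pics/wc2.png

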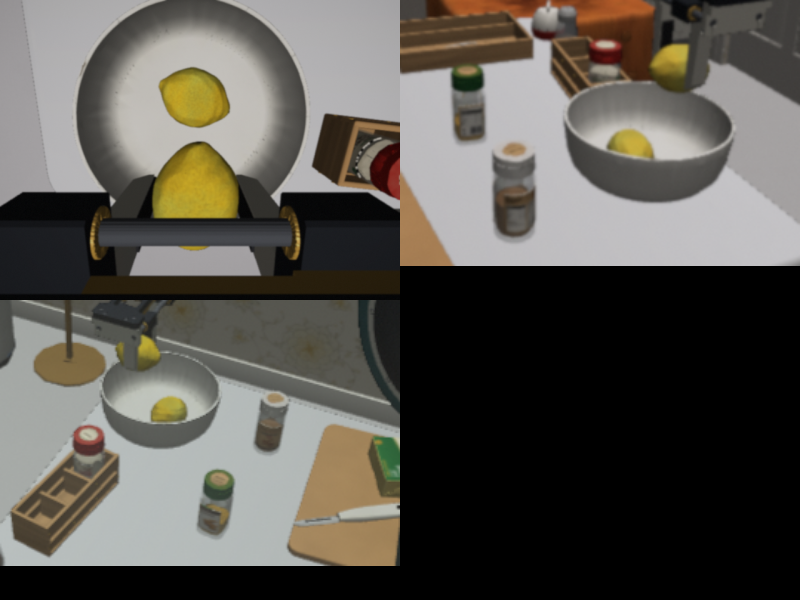

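All ten pictures are used, so from here I work from numbers only. In this last one the lemon is still held above the bowl. The bowl's lemon sits at wrist (388,194) in full-size pixels and looks hardly moved.

```bash
cat > lem.py <<'E'
import sys
from h import *
def lem(n,z=36):
    d=load(n);h=cv2.cvtColor(d['p'],cv2.COLOR_RGB2HSV);m=cv2.inRange(h,(18,100,40),(36,255,255))
    k,l,st,c=cv2.connectedComponentsWithStats(m)
    for i in range(1,k):
        if st[i,4]>800:
            pts=np.argwhere(l==i)[:,::-1].astype(np.float32);e=cv2.fitEllipse(cv2.convexHull(pts));print(st[i],np.round(e[0]),np.round(e[1]),round(e[2]),plane(d,*e[0],z),'toptip',plane(d,st[i,0]+st[i,2]/2,st[i,1],float(sys.argv[2]) if len(sys.argv)>2 else z))
lem(sys.argv[1])
E
python3 lem.py wc 134; python3 - <<'E'
from h import *
d=load('wc')
P=np.array([plane(d,*q,88)[:2] for q in [(76*1.6,110*1.6),(308*1.6,110*1.6),(100*1.6,40*1.6),(283*1.6,40*1.6),(90*1.6,170*1.6)]]);A=np.c_[2*P,np.ones(len(P))];s=np.linalg.lstsq(A,(P**2).sum(1),rcond=None)[0];print('bowl',s[:2],2*np.sqrt(s[2]+s[:2]@s[:2]))
E
python3 go.py 624 -350 75 -28
```

```text
[ 254  108  113   96 7907] [311. 156.] [ 90. 114.] 113 [ 569.2 -333.6   36. ] toptip [ 546.7 -333.6  134. ]
[  243   227   140   123 13689] [312. 323.] [138. 188.] 5 [ 679.2 -332.5   36. ] toptip [ 591.1 -332.7  134. ]
[ 143  331   33   85 1423] [160. 373.] [33. 88.] 7 [ 717.3 -438.1   36. ] toptip [ 635.6 -396.6  134. ]
[ 447  330   35   86 1489] [463. 373.] [34. 89.] 172 [ 717.5 -227.5   36. ] toptip [ 635.3 -269.3  134. ]
[ 154  442  303   27 4089] [312. 454.] [ 45. 316.] 91 [ 784.  -332.6   36. ] toptip [ 690.4 -335.9  134. ]
bowl [ 588.14870488 -335.36416983] 183.73695395205215
shift [ 0.13 -1.71  5.24] turn 0.489 dist 5.5 t 17.75 [ -30.   13.   84.    0.   83. -120.]
```

```bash
python3 - <<'E'
from h import *
for a,b,r in [('scene0','s4',(165,200,296,385)),('side0','sd2',(260,330,338,456)),('side0','sd1',(260,330,338,456)),('side0','sd2',(240,365,255,330)),('scene0','s4',(205,262,355,395))]:
    A=cv2.cvtColor(load(a)['p'],cv2.COLOR_RGB2GRAY).astype(np.float32);B=cv2.cvtColor(load(b)['p'],cv2.COLOR_RGB2GRAY).astype(np.float32)
    y0,y1,x0,x1=r
    A=A[y0:y1,x0:x1];B=B[y0:y1,x0:x1];print(a,b,r,cv2.phaseCorrelate(A,B,cv2.createHanningWindow(A.shape[::-1],cv2.CV_32F)))
E
```

```text
scene0 s4 (165, 200, 296, 385) ((0.2984874826440418, -1.019588009726263), 0.9800977035805031)
side0 sd2 (260, 330, 338, 456) ((0.8612078267496059, 0.8258437238956304), 0.8465344298768926)
side0 sd1 (260, 330, 338, 456) ((0.004708116431572762, 0.04391432347824775), 0.8954758880315004)
side0 sd2 (240, 365, 255, 330) ((0.23553932637933883, 0.44571309366313017), 0.6282937841796875)
scene0 s4 (205, 262, 355, 395) ((-0.06319322401205696, 0.004686129714340126), 0.9465724686781566)
```

```bash
python3 go.py 617 -350 72 -28; python3 -m inch '[[[0.4,-0.8,-0.5,0.1],[0.8,-1.6,-0.5,0.2],[0.83,-1.7,-0.5,0.34],[0.83,-1.7,-0.3,0.45],[0.83,-1.7,0.5,0.489],[0.83,-1.7,2,0.489],[0.83,-1.7,3.5,0.489],[0.83,-1.7,4.7,0.489],[0.83,-1.7,5.4,0.489],[0.83,-1.7,5.5,0.489]]]'; python3 go.py 617 -350 65 -28
```

```text
shift [ 0.83 -1.71  5.55] turn 0.489 dist 5.9 t 17.75 [ -30.   13.   84.    0.   83. -120.]
time: 18.75
tcp_pos: [616.9, -349.8, 71.9]
orientation: [180.0, -0.1, 152.0]
ft_force: [-0.3, 0.3, -0.3]
grip_width: 52.2
finger_force: 29.4
shift [-0.02 -0.02  0.69] turn 0.0 dist 0.7 t 18.75 [-32.  15.  87.   0.  78. -94.]
```

```bash
python3 -m inch '[[[0,0,0.06,0],[0,0,0.12,0],[0,0,0.18,0],[0,0,0.24,0],[0,0,0.3,0],[0,0,0.36,0],[0,0,0.42,0],[0,0,0.5,0],[0,0,0.5,0],[0,0,0.5,0]]]'; python3 - <<'E'
from h import *
s=snap('wrist','wd');snap('scene','s5');snap('side','sd3');print(manip.read_state()['ft_force'])
for a,b,r in [('s4','s5',(165,200,296,385)),('sd2','sd3',(260,330,338,456))]:
    A=cv2.cvtColor(load(a)['p'],cv2.COLOR_RGB2GRAY).astype(np.float32);B=cv2.cvtColor(load(b)['p'],cv2.COLOR_RGB2GRAY).astype(np.float32)
    y0,y1,x0,x1=r
    A=A[y0:y1,x0:x1];B=B[y0:y1,x0:x1];print(cv2.phaseCorrelate(A,B,cv2.createHanningWindow(A.shape[::-1],cv2.CV_32F)))
E
python3 lem.py wd 73
```

```text
time: 19.75
tcp_pos: [617.3, -350.0, 68.4]
orientation: [-180.0, -0.0, 152.0]
ft_force: [-0.4, -0.2, -0.7]
grip_width: 52.0
finger_force: 29.4
[-0.13279714 -0.01866379 -1.74810171]
((0.0066376661323630515, -0.001564327388841491), 0.9983410688830011)
((-0.161910404327692, -0.03582834889460429), 0.4515821752724824)
[  220   117   163   233 26744] [304. 248.] [181. 272.] 175 [ 602.5 -347.4   36. ] toptip [ 548.7 -318.7   73. ]
[ 143  331   34   85 1432] [160. 373.] [33. 88.] 8 [ 627.6 -448.2   36. ] toptip [ 597.2 -412.9   73. ]
[ 447  330   35   86 1451] [463. 373.] [34. 89.] 172 [ 704.  -304.9   36. ] toptip [ 657.4 -298.9   73. ]
```

```bash
python3 -m inch '[[[0,0,0.06,0],[0,0,0.12,0],[0,0,0.18,0],[0,0,0.24,0],[0,0,0.3,0],[0,0,0.36,0],[0,0,0.42,0],[0,0,0.45,0],[0,0,0.45,0],[0,0,0.45,0]]]'
```

```text
time: 20.9
tcp_pos: [617.3, -350.0, 63.9]
orientation: [-180.0, -0.0, 152.0]
ft_force: [0.4, 0.5, -1.0]
grip_width: 52.0
finger_force: 29.4
```

```bash
python3 -m inch '[[[0,0,0.06,0],[0,0,0.12,0],[0,0,0.18,0],[0,0,0.24,0],[0,0,0.3,0],[0,0,0.36,0],[0,0,0.42,0],[0,0,0.45,0],[0,0,0.45,0],[0,0,0.45,0]]]'
```

```text
time: 21.9
tcp_pos: [617.3, -350.0, 59.4]
orientation: [-180.0, 0.0, 152.0]
ft_force: [-0.1, -0.6, -0.6]
grip_width: 52.0
finger_force: 29.4
```

Still no contact, so I keep going down.

```bash
python3 -m inch '[[[0,0,0.1,0],[0,0,0.2,0],[0,0,0.3,0],[0,0,0.4,0],[0,0,0.5,0],[0,0,0.5,0],[0,0,0.5,0],[0,0,0.5,0],[0,0,0.5,0],[0,0,0.5,0]]]'
```

```text
time: 22.9
tcp_pos: [617.6, -350.2, 55.2]
orientation: [-180.0, 0.1, 152.0]
ft_force: [-1.3, 1.2, 6.1]
grip_width: 52.1
finger_force: 29.6
```

```bash
python3 -m inch '[[[0,0,0.1,0],[0,0,0.2,0],[0,0,0.3,0],[0,0,0.4,0],[0,0,0.4,0],[0,0,0.4,0],[0,0,0.4,0],[0,0,0.4,0],[0,0,0.4,0],[0,0,0.4,0]]]'
```

```text
time: 23.9
tcp_pos: [619.1, -351.0, 54.4]
orientation: [-180.0, 0.3, 152.0]
ft_force: [-0.7, 2.2, 24.6]
grip_width: 52.1
finger_force: 29.6
```

```bash
python3 -m inch '[[[0,0,-0.1,0],[0,0,-0.2,0],[0,0,-0.4,0],[0,0,-0.5,0],[0,0,-0.5,0],[0,0,-0.5,0],[0,0,-0.5,0],[0,0,-0.5,0],[0,0,-0.5,0],[0,0,-0.5,0]]]'; python3 - <<'E'
from h import *
s=snap('wrist','we');snap('scene','s6');snap('side','sd4');print(manip.read_state()['ft_force'])
for a,b,r in [('s4','s6',(165,200,296,385)),('sd2','sd4',(260,330,338,456))]:
    A=cv2.cvtColor(load(a)['p'],cv2.COLOR_RGB2GRAY).astype(np.float32);B=cv2.cvtColor(load(b)['p'],cv2.COLOR_RGB2GRAY).astype(np.float32)
    y0,y1,x0,x1=r
    A=A[y0:y1,x0:x1];B=B[y0:y1,x0:x1];print(cv2.phaseCorrelate(A,B,cv2.createHanningWindow(A.shape[::-1],cv2.CV_32F)))
for n in ['sd2','sd3','sd4','s4','s5','s6']:
    d=load(n);h=cv2.cvtColor(d['p'],cv2.COLOR_RGB2HSV);m=cv2.inRange(h,(20,90,40),(36,255,255))
    k,l,st,c=cv2.connectedComponentsWithStats(m)
    print(n,[(*st[i].tolist(),c[i].round(1).tolist()) for i in range(1,k) if st[i,4]>40 and 300<c[i][0]<450])
E
python3 lem.py we 62
```

```text
time: 24.9
tcp_pos: [617.3, -350.0, 55.3]
orientation: [-180.0, -0.0, 152.0]
ft_force: [-1.1, 1.2, 3.7]
grip_width: 52.4
finger_force: 29.6
[-1.3370684   0.60657747  4.08585412]
((-0.03419930278795391, 0.07281031524187043), 0.9614839962971063)
((-0.36127511319382677, 0.39645121994445276), 0.23927322096294826)
sd2 [(398, 229, 28, 33, 692, [412.3, 244.5]), (371, 288, 30, 19, 403, [385.8, 297.1])]
sd3 [(396, 266, 19, 31, 384, [406.0, 280.0]), (423, 269, 19, 29, 319, [430.8, 283.7]), (371, 288, 30, 19, 403, [385.8, 297.1])]
sd4 [(371, 273, 43, 34, 796, [395.1, 292.3]), (423, 276, 18, 29, 313, [429.9, 290.2])]
s4 [(323, 123, 15, 25, 274, [329.1, 135.5]), (308, 129, 6, 14, 49, [310.7, 134.4]), (332, 165, 24, 17, 325, [343.6, 174.0]), (370, 238, 14, 14, 68, [378.5, 243.8])]
s5 [(317, 117, 29, 14, 56, [329.4, 124.1]), (323, 141, 18, 24, 366, [330.6, 152.4]), (332, 165, 24, 17, 326, [343.6, 174.0]), (370, 239, 14, 13, 66, [378.6, 243.8])]
s6 [(317, 122, 29, 14, 51, [330.3, 128.6]), (323, 145, 33, 37, 691, [336.7, 165.0]), (370, 239, 14, 13, 67, [378.6, 243.9])]
[  213   115   169   235 28451] [303. 244.] [191. 266.] 174 [ 597.7 -345.1   36. ] toptip [ 547.5 -319.7   62. ]
[ 143  331   33   85 1383] [160. 373.] [32. 88.] 7 [ 622.9 -439.9   36. ] toptip [ 596.6 -411.9   62. ]
[ 448  330   34   86 1421] [464. 373.] [33. 88.] 172 [ 694.3 -305.7   36. ] toptip [ 656.2 -298.9   62. ]
```

```bash
python3 -m inch '[[[0,0,0,0],[0,0,0,0],[0,0,0,0],[0,0,0,0],[0,0,0,0],[0,0,0,0],[0,0,0,0],[0,0,0,0],[0,0,0,0],[0,0,0,0]]]' -0.28; python3 -m inch '[[[0,0,-0.3,0],[0,0,-1.2,0],[0,0,-3,0],[0,0,-6,0],[0,0,-9,0],[0,0,-12,0],[0,0,-15,0],[0,0,-17,0],[0,0,-18,0],[0,0,-18,0]]]';python3 - <<'E'
from h import *
s=snap('wrist','wg');snap('scene','s7');snap('side','sd5')
for a,b,r in [('s4','s7',(165,200,296,385)),('sd2','sd5',(260,330,338,456))]:
    A=cv2.cvtColor(load(a)['p'],cv2.COLOR_RGB2GRAY).astype(np.float32);B=cv2.cvtColor(load(b)['p'],cv2.COLOR_RGB2GRAY).astype(np.float32)
    y0,y1,x0,x1=r
    A=A[y0:y1,x0:x1];B=B[y0:y1,x0:x1];print(cv2.phaseCorrelate(A,B,cv2.createHanningWindow(A.shape[::-1],cv2.CV_32F)))
for n in ['sd5','s7']:
    d=load(n);h=cv2.cvtColor(d['p'],cv2.COLOR_RGB2HSV);m=cv2.inRange(h,(20,90,40),(36,255,255))
    k,l,st,c=cv2.connectedComponentsWithStats(m)
    print(n,[(*st[i].tolist(),c[i].round(1).tolist()) for i in range(1,k) if st[i,4]>40 and 300<c[i][0]<450])
E
python3 lem.py wg 62
```

```text
time: 26.05
tcp_pos: [617.3, -350.0, 55.3]
orientation: [-180.0, -0.0, 152.0]
ft_force: [-0.0, -1.1, -0.0]
grip_width: 59.4
finger_force: 0.0
time: 27.05
tcp_pos: [617.6, -350.2, 237.7]
orientation: [-180.0, 0.2, 152.0]
ft_force: [0.7, 0.4, -0.4]
grip_width: 59.0
finger_force: 0.0
((-0.05188495389452186, 0.02852940716095631), 0.8305809753912466)
((-0.6086867485045744, -0.4255338146240888), 0.25312883368244876)
sd5 [(370, 272, 68, 35, 1431, [406.9, 290.4])]
s7 [(318, 45, 33, 14, 110, [332.9, 51.5]), (311, 149, 45, 33, 820, [331.0, 166.9]), (370, 239, 14, 13, 66, [378.6, 243.8])]
[ 263  122  102  142 8012] [315. 189.] [ 92. 145.] 160 [ 600.9 -338.7   36. ] toptip [ 550.5 -313.1   62. ]
[ 466  331   38   85 1536] [484. 373.] [37. 88.] 171 [ 841.9 -276.4   36. ] toptip [ 782.2 -262.1   62. ]
[ 121  332   37   84 1470] [140. 373.] [36. 88.] 9 [ 681.2 -578.1   36. ] toptip [ 637.4 -536.4   62. ]
```

Both lemons are in the bowl and the bowl is unmoved since the first touch. Now I look straight down on the crate.

```bash
python3 go.py 685 -100 240 0
```

```text
shift [ 5.73 25.25 -0.58] turn -0.489 dist 25.9 t 27.2 [-32.  11.  77.  -0.  93. -94.]
```

```bash
python3 -m inch '[[[0.3,1.5,0,-0.08],[1.2,5,-0.3,-0.16],[2.2,9.5,-0.6,-0.28],[3.2,14,-0.6,-0.38],[4.2,18.5,-0.6,-0.46],[5.2,22.8,-0.6,-0.489],[5.7,25,-0.6,-0.489],[5.7,25.2,-0.6,-0.489],[5.7,25.2,-0.6,-0.489],[5.7,25.2,-0.6,-0.489]]]' -1; python3 - <<'E'
from h import *
snap('wrist','wk');d=load('wk');h=cv2.cvtColor(d['p'],cv2.COLOR_RGB2HSV)
m=cv2.inRange(h,(5,60,40),(25,200,255));m[300:]=0
k,l,st,c=cv2.connectedComponentsWithStats(m)
for i in range(1,k):
    if st[i,4]>300: print(st[i],c[i].round(),h[l==i].mean(0).round())
m2=cv2.inRange(h,(8,60,40),(25,200,255));
r=cv2.inRange(h,(172,120,60),(180,255,255))|cv2.inRange(h,(0,150,50),(4,255,255));k,l,st,c=cv2.connectedComponentsWithStats(r)
print('red',[(st[i].tolist(),c[i].round(1)) for i in range(1,k) if st[i,4]>100])
print(manip.read_state()['tcp_pos'],[(proj(d,p)) for p in [(665.8,-15.8,60),(603,-7,60),(586,-187,60),(625,-162,98)]])
E
```

```text
time: 28.2
tcp_pos: [685.0, -101.8, 240.8]
orientation: [-180.0, -0.0, 180.0]
ft_force: [0.3, -0.6, -0.7]
grip_width: 93.0
finger_force: 0.0
[  483     0   157   134 15878] [564.  68.] [ 16. 130. 109.]
[   0   40   76  147 2580] [ 29. 108.] [ 25. 183. 111.]
[  199    98   226   104 13367] [326. 151.] [ 16. 130. 118.]
red [([198, 115, 62, 62, 1770], array([229.1, 145.5]))]
[ 684.98438989 -101.9854749   240.93073187] [array([414.7, 194.5]), array([430.6, 116.2]), array([203.4,  93.7]), array([228.5, 146.2])]
```

```bash
python3 - <<'E'
from h import *
d=load('wk');h=cv2.cvtColor(d['p'],cv2.COLOR_RGB2HSV)
m=cv2.inRange(h,(5,60,30),(25,220,255));m[300:]=0
k,l,st,c=cv2.connectedComponentsWithStats(m)
i=[i for i in range(1,k) if abs(c[i][0]-326)<25 and st[i,4]>3000][0]
pts=np.argwhere(l==i)[:,::-1]
hull=cv2.convexHull(pts.astype(np.int32))[:,0]
W=np.array([plane(d,*q,60)[:2] for q in hull],np.float32)
R=cv2.minAreaRect(W);print('rect',R);print(cv2.boxPoints(R).round(1))
q=cv2.approxPolyDP(hull.reshape(-1,1,2),8,True)[:,0];print([(x.tolist(),plane(d,*x,60)[:2]) for x in q])
# red cap: circle fit of the mask outline at z 98
r=cv2.inRange(h,(172,100,50),(180,255,255))|cv2.inRange(h,(0,150,50),(4,255,255));(c2,rad)=cv2.minEnclosingCircle(np.argwhere(r[:300])[:,::-1].astype(np.float32));print(c2,rad)
E
```

```text
rect ((630.40771484375, -103.00384521484375), (178.49269104003906, 63.2183723449707), 83.17362213134766)
[[ 588.4 -187.9]
 [ 651.2 -195.4]
 [ 672.4  -18.1]
 [ 609.6  -10.6]]
[([424, 126], array([610.5, -11.7])), ([411, 201], array([671.2, -18.6])), ([199, 175], array([ 649.5, -194.8])), ([204, 98], array([ 589.2, -186.8]))]
(229.29833984375, 145.03314208984375) 32.817222595214844
```

```bash
python3 go.py 424.8 -163.7 200 83.2; python3 -m inch '[[[1,-0.2,0,0.07],[4,-0.9,0,0.2],[8,-1.8,0,0.34],[12,-2.8,0.5,0.48],[16,-3.8,1,0.62],[20,-4.7,2,0.76],[24,-5.7,3,0.9],[26,-6.2,4,1.04],[26,-6.2,4,1.18],[26,-6.2,4,1.32]]]' -0.4; python3 go.py 424.8 -163.7 200 83.2
```

```text
shift [26.01 -6.2   4.11] turn -1.453 dist 27.1 t 28.25 [ -11.    9.   78.   -0.   93. -101.]
time: 29.25
tcp_pos: [424.3, -163.8, 201.4]
orientation: [180.0, 0.0, 103.9]
ft_force: [0.2, 0.1, 0.8]
grip_width: 64.6
finger_force: 0.0
shift [0.   0.05 0.14] turn 0.361 dist 0.2 t 29.25 [-24. -22. 110.  -0.  92. -38.]
```

```bash
python3 -m inch '[[[0,0,0,0.14],[0,0,0,0.28],[0,0,0,0.361],[0,0,0,0.361],[0,0,0,0.361],[0,0,0,0.361],[0,0,0,0.361],[0,0,0,0.361],[0,0,0,0.361],[0,0,0,0.361]]]'; python3 - <<'E'
from h import *
snap('wrist','wj');d=load('wj');h=cv2.cvtColor(d['p'],cv2.COLOR_RGB2HSV)
print(manip.read_state()['tcp_pos'],proj(d,(424.8,-163.7,99)))
m=cv2.inRange(h,(40,70,15),(85,255,160));k,l,st,c=cv2.connectedComponentsWithStats(m)
for i in range(1,k):
    if st[i,4]>300:
        pts=np.argwhere(l==i)[:,::-1];hl=cv2.convexHull(pts.astype(np.int32));e=cv2.fitEllipse(hl);print(st[i],e,plane(d,*e[0],99),plane(d,*e[0],92))
E
```

```text
time: 30.25
tcp_pos: [425.3, -162.8, 201.4]
orientation: [180.0, 0.0, 83.7]
ft_force: [0.0, -0.7, 0.0]
grip_width: 64.8
finger_force: 0.0
[ 425.34076202 -162.78346078  201.36970936] [312.6 240.2]
[ 286  208   59   62 1286] ((314.65643310546875, 238.7098846435547), (58.99374008178711, 63.06016540527344), 176.61477661132812) [ 426.3 -162.9   99. ] [ 426.1 -164.7   92. ]
```

```bash
python3 go.py 426 -163.3 66 83.2; python3 -m inch '[[[0,0,1.5,0],[0,0.1,4,0.01],[0,0.1,7,0.01],[0,0.1,9.5,0.01],[0,0.1,11.5,0.01],[0,0.1,12.8,0.01],[0,0.1,13.4,0.01],[0,0.1,13.5,0.01],[0,0.1,13.5,0.01],[0,0.1,13.5,0.01]]]'; python3 -m inch '[[[0,0,0,0],[0,0,0,0],[0,0,0,0],[0,0,0,0],[0,0,0,0],[0,0,0,0],[0,0,-0.3,0],[0,0,-1.5,0],[0,0,-4,0],[0,0,-7,0]]]' 1
```

```text
shift [-0.04  0.07 13.54] turn 0.009 dist 13.5 t 30.3 [-24. -21. 110.   0.  92. -18.]
time: 31.3
tcp_pos: [426.7, -163.1, 67.2]
orientation: [179.9, 0.0, 83.1]
ft_force: [-0.7, -0.6, 0.8]
grip_width: 65.2
finger_force: 0.0
time: 32.3
tcp_pos: [425.8, -162.7, 137.2]
orientation: [-179.9, -0.0, 83.1]
ft_force: [0.9, -0.4, -1.4]
grip_width: 41.3
finger_force: 30.0
```

```bash
python3 go.py 637.3 -45.2 190 83.2
```

```text
shift [14.2  19.58 -5.3 ] turn -0.001 dist 24.8 t 32.3 [-24. -20. 114.   0.  86. -17.]
```

```bash
python3 -m inch '[[[0.5,0.7,-1.5,0],[2,2.7,-3,0],[4.2,5.8,-4.5,0],[6.6,9.1,-5.3,0],[9,12.4,-5.3,0],[11.3,15.6,-5.3,0],[13.2,18.2,-5.3,0],[14.1,19.4,-5.3,0],[14.2,19.6,-5.3,0],[14.2,19.6,-5.3,0]]]';  python3 go.py 637.3 -45.2 90 83.2; python3 - <<'E'
from h import *
snap('wrist','wm');d=load('wm');h=cv2.cvtColor(d['p'],cv2.COLOR_RGB2HSV)
m=cv2.inRange(h,(5,60,30),(25,220,255));k,l,st,c=cv2.connectedComponentsWithStats(m)
for i in range(1,k):
    if st[i,4]>800: print(st[i],c[i].round())
print([proj(d,p) for p in [(589,-187.5,60),(651,-195,60),(672,-18,60),(610,-11,60),(637.3,-45.4,6),(637.3,-45.4,130)]])
g=cv2.inRange(h,(40,70,15),(85,255,160));k,l,st,c=cv2.connectedComponentsWithStats(g);print([(st[i].tolist(),c[i].round()) for i in range(1,k) if st[i,4]>100])
E
```

```text
time: 33.3
tcp_pos: [637.6, -45.5, 189.0]
orientation: [-180.0, 0.0, 83.1]
ft_force: [-0.2, -0.7, -0.7]
grip_width: 40.9
finger_force: 30.0
shift [ 0.03 -0.03  9.9 ] turn -0.001 dist 9.9 t 33.3 [-6.  3. 89. -0. 88.  1.]
[    0     0   260   108 22310] [126.  55.]
[ 269  178   89  108 6793] [313. 221.]
[ 277  309   71   41 2449] [312. 331.]
[ 177  330   30   87 1371] [189. 373.]
[ 418  330   29   87 1356] [435. 373.]
[  0 395  20  77 879] [  7. 443.]
[   91   432   549    38 16780] [381. 454.]
[array([274.5, 405.3]), array([351.3, 405.4]), array([356.9, 186.4]), array([268.7, 187. ]), array([312.7, 215.1]), array([312.9, 257.8])]
[([304, 250, 39, 5, 132], array([323., 252.])), ([253, 268, 117, 82, 4388], array([313., 303.]))]
```

```bash
python3 -m inch '[[[0,0,1.5,0],[0,0,4,0],[0,0,6.5,0],[0,0,8,0],[0,0,9,0],[0,0,9.6,0],[0,0,10.2,0],[0,0,10.8,0],[0,0,11.1,0],[0,0,11.1,0]]]'
```

```text
time: 34.35
tcp_pos: [637.8, -45.4, 78.1]
orientation: [-180.0, 0.0, 83.1]
ft_force: [-0.0, -0.9, -1.7]
grip_width: 40.6
finger_force: 30.0
```

```bash
python3 -m inch '[[[0,0,0.1,0],[0,0,0.2,0],[0,0,0.3,0],[0,0,0.4,0],[0,0,0.45,0],[0,0,0.5,0],[0,0,0.5,0],[0,0,0.5,0],[0,0,0.5,0],[0,0,0.5,0]]]'
```

```text
time: 35.35
tcp_pos: [637.9, -45.4, 73.4]
orientation: [180.0, 0.0, 83.1]
ft_force: [-0.4, 0.2, -0.7]
grip_width: 41.0
finger_force: 30.0
```

```bash
python3 -m inch '[[[0,0,0.05,0],[0,0,0.1,0],[0,0,0.15,0],[0,0,0.15,0],[0,0,0.15,0],[0,0,0.15,0],[0,0,0.15,0],[0,0,0.15,0],[0,0,0.15,0],[0,0,0.15,0]]]'
```

```text
time: 36.35
tcp_pos: [638.0, -45.4, 72.4]
orientation: [180.0, -0.0, 83.1]
ft_force: [-2.5, -0.1, 4.9]
grip_width: 40.5
finger_force: 30.0
```

```bash
python3 -m inch '[[[0,0,0,0],[0,0,0,0],[0,0,0,0],[0,0,0,0],[0,0,-0.5,0],[0,0,-2,0],[0,0,-5,0],[0,0,-8.5,0],[0,0,-12,0],[0,0,-14.5,0]]]' -0.4; python3 - <<'E'
from h import *
snap('wrist','wn');snap('scene','s8');d=load('wn');h=cv2.cvtColor(d['p'],cv2.COLOR_RGB2HSV)
m=cv2.inRange(h,(40,70,15),(85,255,160));k,l,st,c=cv2.connectedComponentsWithStats(m)
for i in range(1,k):
    if st[i,4]>300:
        pts=np.argwhere(l==i)[:,::-1];e=cv2.fitEllipse(cv2.convexHull(pts.astype(np.int32)));print(st[i],e,plane(d,*e[0],105),plane(d,*e[0],98))
E
python3 go.py 413.5 -369.5 215 83.2
```

```text
time: 37.35
tcp_pos: [638.2, -45.5, 221.1]
orientation: [179.8, 0.0, 83.1]
ft_force: [-0.5, -0.0, -0.5]
grip_width: 64.8
finger_force: 0.0
[ 283  204   59   52 1010] ((311.9645080566406, 233.31210327148438), (57.366798400878906, 58.58997344970703), 159.2398223876953) [637.8 -45.  105. ] [637.6 -46.7  98. ]
shift [-34.86 -18.52   0.64] turn -0.001 dist 39.5 t 37.45 [-6.  2. 87.  0. 90.  1.]
```

```bash
python3 -m inch '[[[-1.2,-0.6,0,0],[-5,-2.7,0,0],[-9.2,-4.9,0,0],[-13.4,-7.1,0.2,0],[-17.6,-9.3,0.4,0],[-21.8,-11.6,0.6,0],[-26,-13.8,0.6,0],[-30.2,-16,0.6,0],[-33.5,-17.8,0.6,0],[-34.9,-18.5,0.6,0]]]'; python3 -m inch '[[[0,0,0,0],[0,0,0,0],[0,0,0,0],[0,0,0,0],[0,0,0,0],[0,0,0,0],[0,0,0,0],[0,0,0,0],[0,0,0,0],[0,0,0,0]]]'; python3 - <<'E'
from h import *
snap('wrist','wp');d=load('wp')
print(proj(d,(413.5,-369.5,99)))
u,v=proj(d,(413.5,-369.5,99)).astype(int)
g=cv2.medianBlur(cv2.cvtColor(d['p'],cv2.COLOR_RGB2GRAY),3)
C=cv2.HoughCircles(g[v-90:v+90,u-90:u+90],cv2.HOUGH_GRADIENT,1,20,param1=80,param2=18,minRadius=20,maxRadius=40)
if C is not None:
    for c in C[0][:5]: print(c,plane(d,c[0]+u-90,c[1]+v-90,99))
h=cv2.cvtColor(d['p'],cv2.COLOR_RGB2HSV)[v-60:v+60,u-60:u+60];m=cv2.inRange(h,(5,70,50),(25,255,255));k,l,st,cc=cv2.connectedComponentsWithStats(m)
print([(st[i].tolist(),plane(d,cc[i][0]+u-60,cc[i][1]+v-60,99)) for i in range(1,k) if st[i,4]>100])
E
```

```text
time: 38.45
tcp_pos: [409.6, -371.9, 210.0]
orientation: [-179.9, -0.0, 83.0]
ft_force: [0.8, 0.2, 0.4]
grip_width: 64.9
finger_force: 0.0
time: 39.45
tcp_pos: [412.4, -369.8, 210.8]
orientation: [-180.0, -0.0, 83.1]
ft_force: [-0.0, 0.3, 0.4]
grip_width: 64.8
finger_force: 0.0
[314.7 234.7]
[89.5 68.5 24. ] [ 414.5 -354.    99. ]
[88.5 89.5 27.1] [ 412.1 -368.5   99. ]
[([43, 45, 36, 36, 948], array([ 413.5, -370.8,   99. ]))]
```

```bash
python3 go.py 413.3 -370.2 66 83.2; python3 -m inch '[[[0,0,1.5,0],[0,0.1,4.5,0],[0,0.1,8,0],[0,0.1,10.5,0],[0,0.1,12.5,0],[0,0.1,13.8,0],[0,0.1,14.4,0],[0,0.1,14.5,0],[0,0.1,14.5,0],[0,0.1,14.5,0]]]'; python3 -m inch '[[[0,0,0,0],[0,0,0,0],[0,0,0,0],[0,0,0,0],[0,0,0,0],[0,0,0,0],[0,0,-0.3,0],[0,0,-1.5,0],[0,0,-4,0],[0,0,-7,0]]]' 1;python3 go.py 630.4 -102.8 200 83.2
```

```text
shift [-0.03  0.09 14.49] turn -0.001 dist 14.5 t 39.5 [-45.  -8.  98.  -0.  90. -38.]
time: 40.5
tcp_pos: [413.8, -370.2, 66.8]
orientation: [179.9, 0.0, 83.1]
ft_force: [-0.0, -0.5, 0.2]
grip_width: 65.2
finger_force: 0.0
time: 41.5
tcp_pos: [413.1, -369.5, 136.6]
orientation: [-179.9, -0.1, 83.1]
ft_force: [0.5, -0.6, 0.0]
grip_width: 41.6
finger_force: 30.0
shift [29.09 18.38 -6.33] turn -0.001 dist 35.0 t 41.5 [-44.  -6. 103.   0.  83. -38.]
```

```bash
python3 -m inch '[[[0,0,-1.5,0],[0.5,0.3,-4.5,0],[3,1.9,-6.6,0],[7,4.4,-7,0],[11,7,-7,0],[15.2,9.6,-7,0],[19.4,12.3,-7,0],[23.6,14.9,-7,0],[27,17.1,-7,0],[29.1,18.4,-6.5,0]]]'; python3 -m inch '[[[0,0,0,0],[0,0,0,0],[0,0,0,0],[0,0,0,0],[0,0,0,0],[0,0,0,0],[0,0,0,0],[0,0,0,0],[0,0,0,0],[0,0,0,0]]]';python3 go.py 630.6 -102.8 78 83.2
```

```text
time: 42.5
tcp_pos: [632.5, -100.5, 201.2]
orientation: [180.0, -0.0, 83.2]
ft_force: [0.2, 0.0, -1.7]
grip_width: 41.9
finger_force: 30.0
time: 43.5
tcp_pos: [630.9, -103.0, 200.8]
orientation: [-180.0, -0.0, 83.1]
ft_force: [0.0, 0.6, -1.5]
grip_width: 41.8
finger_force: 30.0
shift [ 1.000e-02 -4.000e-02  1.228e+01] turn -0.001 dist 12.3 t 43.5 [-12.   3.  89.   0.  89.  -5.]
```

```bash
python3 -m inch '[[[0,0,1.5,0],[0,0,4.5,0],[0,0,7.5,0],[0,0,9.3,0],[0,0,10.4,0],[0,0,11.2,0],[0,0,11.8,0],[0,0,12.2,0],[0,0,12.3,0],[0,0,12.3,0]]]'
```

```text
time: 44.5
tcp_pos: [631.2, -103.0, 78.3]
orientation: [180.0, 0.0, 83.1]
ft_force: [0.4, 0.8, -1.1]
grip_width: 42.1
finger_force: 30.0
```

```bash
python3 -m inch '[[[0,0,0.1,0],[0,0,0.2,0],[0,0,0.3,0],[0,0,0.4,0],[0,0,0.45,0],[0,0,0.5,0],[0,0,0.55,0],[0,0,0.6,0],[0,0,0.6,0],[0,0,0.6,0]]]'
```

```text
time: 45.5
tcp_pos: [631.0, -103.0, 72.0]
orientation: [180.0, 0.0, 83.1]
ft_force: [-0.8, 0.4, 1.0]
grip_width: 41.6
finger_force: 30.0
```

```bash
python3 -m inch '[[[0,0,0.03,0],[0,0,0.06,0],[0,0,0.08,0],[0,0,0.08,0],[0,0,0.08,0],[0,0,0.08,0],[0,0,0.08,0],[0,0,0.08,0],[0,0,0.08,0],[0,0,0.08,0]]]'; python3 -m inch '[[[0,0,0,0],[0,0,0,0],[0,0,0,0],[0,0,0,0],[0,0,-0.5,0],[0,0,-2,0],[0,0,-5,0],[0,0,-8.5,0],[0,0,-12,0],[0,0,-14.5,0]]]' -0.4; python3 - <<'E'
from h import *
snap('wrist','wq');snap('scene','s9');snap('side','sd9');d=load('wq')
h=cv2.cvtColor(d['p'],cv2.COLOR_RGB2HSV)
u,v=proj(d,(630.8,-103,105)).astype(int);print(u,v)
m=cv2.inRange(h,(5,70,50),(25,255,255))
g=cv2.inRange(h,(40,70,15),(85,255,160));k,l,st,c=cv2.connectedComponentsWithStats(g)
print('green',[(st[i].tolist(),plane(d,*c[i],103)) for i in range(1,k) if st[i,4]>300])
m[:v-27]=0;m[v+27:]=0;m[:,:u-27]=0;m[:,u+27:]=0;k,l,st,c=cv2.connectedComponentsWithStats(m);print('pale label',[(st[i].tolist(),plane(d,*c[i],105)) for i in range(1,k) if st[i,4]>100])
for n,r in [('scene0',None),('s9',None),('side0',None),('sd9',None)]:
    e=load(n);hh=cv2.cvtColor(e['p'],cv2.COLOR_RGB2HSV);mm=cv2.inRange(hh,(20,90,40),(36,255,255));k,l,st,c=cv2.connectedComponentsWithStats(mm);print(n,[(*st[i].tolist(),) for i in range(1,k) if st[i,4]>100])
E
```

```text
time: 46.5
tcp_pos: [631.1, -103.1, 72.0]
orientation: [180.0, 0.0, 83.1]
ft_force: [-3.2, 0.3, 9.3]
grip_width: 41.6
finger_force: 30.0
time: 47.5
tcp_pos: [631.2, -103.1, 220.3]
orientation: [179.8, 0.0, 83.1]
ft_force: [0.9, 0.5, -0.3]
grip_width: 65.1
finger_force: 0.0
312 234
green [([293, 121, 50, 61, 855], array([644.3, -45. , 103. ]))]
pale label [([294, 218, 36, 36, 924], array([ 630.8, -103.9,  105. ]))]
scene0 [(270, 0, 8, 37, 117), (272, 38, 7, 58, 158), (253, 129, 48, 29, 623), (331, 166, 24, 17, 333), (478, 191, 45, 43, 498), (377, 203, 33, 24, 533)]
s9 [(235, 102, 38, 16, 104), (259, 129, 25, 29, 416), (311, 149, 45, 33, 819), (479, 191, 44, 43, 497)]
side0 [(370, 286, 30, 20, 422), (272, 292, 29, 32, 560), (125, 343, 86, 76, 1617)]
sd9 [(370, 272, 68, 35, 1430), (125, 343, 86, 76, 1618)]
```

```bash
python3 - <<'E'
from h import *
d=load('wq');h=cv2.cvtColor(d['p'],cv2.COLOR_RGB2HSV)
m=cv2.inRange(h,(5,70,50),(25,255,255));m[:105]=0;m[185:]=0;m[:,:270]=0;m[:,355:]=0
g=cv2.inRange(h,(35,50,8),(90,255,160));g[:100]=0;g[185:]=0;g[:,:260]=0;g[:,360:]=0
p=np.argwhere(g)[:,::-1];print('green bbox',p.min(0),p.max(0));e=cv2.fitEllipse(cv2.convexHull(p.astype(np.int32)));print(e,plane(d,*e[0],103),'expect px',proj(d,(637.7,-45.5,105)))
k,l,st,c=cv2.connectedComponentsWithStats(m);print([(st[i].tolist(),plane(d,*c[i],105)) for i in range(1,k) if st[i,4]>100])
e=load('s9');n=load('s8')
for a,b,r in [('s8','s9',(185,215,270,310)),('s3','s9',(290,360,200,350)),('scene0','s9',(285,335,170,208)),('scene0','s9',(245,290,205,236))]:
    A,B=[cv2.cvtColor(load(q)['p'],cv2.COLOR_RGB2GRAY).astype(np.float32)[r[0]:r[1],r[2]:r[3]] for q in(a,b)];print(cv2.phaseCorrelate(A,B,cv2.createHanningWindow(A.shape[::-1],cv2.CV_32F)))
E
```

```text
green bbox [282 121] [342 181]
((312.353515625, 150.7167205810547), (60.88689041137695, 62.75520324707031), 17.956058502197266) [637.8 -46.9 103. ] expect px [312.  148.7]
[([270, 105, 84, 80, 3273], array([637.4, -38.4, 105. ])), ([294, 133, 38, 39, 1186], array([637.5, -47.6, 105. ]))]
((0.283133039864385, -0.18062533441777262), 0.8345250207185745)
((-0.034807549215855715, -0.028054122324334685), 1.019364583933795)
((-0.0016999137022430943, 0.024887856785205997), 0.9909343968629837)
((0.027043358900654013, 0.5101377878837781), 0.9991229726208581)
```

```bash
python3 - <<'E'
from h import *
r=(245,290,205,236)
for a,b in [('scene0','s1'),('scene0','s3'),('scene0','s4'),('scene0','s7'),('scene0','s8'),('scene0','s9')]:
    A,B=[cv2.cvtColor(load(q)['p'],cv2.COLOR_RGB2GRAY).astype(np.float32)[r[0]:r[1],r[2]:r[3]] for q in(a,b)];print(b,cv2.phaseCorrelate(A,B,cv2.createHanningWindow(A.shape[::-1],cv2.CV_32F)),abs(A-B).mean())
d=load('scene0');print(plane(d,222,287,0))
E
```

```text
s1 ((0.01521274222142388, 0.5384707942319444), 0.9951058646043142) 11.146954
s3 ((-0.25482512515167954, 0.620267342608571), 0.6793516076273388) 35.03656
s4 ((0.021605189222512422, 0.5172781248120835), 1.0141310811042785) 12.780645
s7 ((-0.020222894051126872, 0.5013678656696641), 1.005414425664478) 10.508244
s8 ((-0.008817903761070056, 0.5502597912640823), 1.0125856048531003) 5.737634
s9 ((0.027043358900654013, 0.5101377878837781), 0.9991229726208581) 3.1283154
[666.   57.4   0. ]
```

```bash
python3 -c "
from workcell import manip
print(manip.sign_off())"
```

```text
the job is handed in; nothing more can be done
None
```

I handed the job in at 47.5 s: the fork lies flat in the wide bay, the lemon is in the bowl (propped on the other lemon, not on the floor), and both jars stand in the free cells; the first lemon try pressed with about 30 N and shifted the bowl roughly 4 mm, which I left.

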